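# Flip the offering plaque onto the altar stand

### The job

The offering plaque lies cork side up on the marble. Without picking it up, push it with the fingers up against the front edge of the low wooden stand, then keep pushing up and over so that it tips up on that edge and flips over, and leave it lying flat on top of the stand, gold side up. Leave the bowls, the incense holder and the vase alone.

Things in the scene. Friction and masses are not known exactly. Their poses are not given: they have to be found in the camera images.
- plaque: Loose flat plaque, 70 mm (its x) by 110 mm (y) by 12 mm thick (z), square edges, 60 to 130 g, dry friction. Cork on its +z face, red edges, gold on its -z face. Origin at its centre. It starts flat on the marble (height 0), cork up, its +x edge facing the stand, about 30 to 55 mm short of it and up to 0.25 rad out of square.
- plaque_near (a point): Middle of the plaque's -x edge face (at mid thickness), 35 mm from its centre: the edge nearest the robot at the start. Axes as the plaque.
- plaque_far (a point): Middle of the plaque's +x edge face (at mid thickness), 35 mm from its centre: the edge that meets the stand.
- plaque_left (a point): Middle of the plaque's +y edge face, 55 mm from its centre.
- plaque_right (a point): Middle of the plaque's -y edge face, 55 mm from its centre.
- stand: Low dark wooden board fixed on the marble, 160 mm deep (its x), 260 mm wide (y), 8 mm high, with a vertical front face and sharp top front edge along y. Top clear but for a rail along the back, 146 to 160 mm behind the front edge, up to 38 mm high. Origin at the middle of the front face's foot, at marble height; +x runs back over the board, away from the robot.
- stand_edge (a point): Middle of the stand's top front edge, 8 mm above the marble. Axes as the stand.
- bowl_white: White ceramic bowl, 100 mm across, 50 mm high, loose on the marble beside the stand or the plaque; origin at the centre of its foot. Leave alone.
- bowl_blue: Blue ceramic bowl, 100 mm across, 50 mm high, loose on the marble beside the stand or the plaque; origin at the centre of its foot. Leave alone.
- incense_holder: Brass-toned incense holder, round foot 64 mm across, waisted, 70 mm high, loose on the marble beside the plaque or the stand; origin at the centre of its foot. Leave alone.
- vase: Empty white porcelain vase, 110 mm across, 200 mm high, loose on the right of the table; origin at the centre of its foot. Leave alone.
Mind the look-alikes: they are no part of the job. There is more than one size of the plaque; the one meant has the size given above.

How it is judged:
By the outcome, as a careful person would: the job done as asked, in the order asked, and still so for the second after the job is handed in, with the robot touching nothing.
It also fails if it takes over 53 s, if anything falls off the work surface, if the arm or the gripper's body presses on something with over 40 N, if the wrist force passes 120 N, or if a joint passes its speed limit or range.

### The arm

A 6-joint arm with a two-finger parallel gripper is mounted at the origin on the work surface. World frame = base frame: x ahead of the robot, y to its left, z up, the work surface at z = 0. Lengths are in mm, angles in rad, forces in N, time in s.
With the tool pointing down it reaches from about 275 to 750 mm from the base axis. Payload 10.2 kg.
Tool frame: the origin (TCP) lies between the finger pads; the fingertips stand 22 mm ahead of it and the grasp point (between the pads) lies 3 mm ahead of it (ctrl.nose_length is the distance from the TCP to the fingertips, in mm); y points along the fingers, z is the direction in which the jaws open and shut, and the axes are right-handed (so a half turn about y gives the same grasp; the last joint's range is limited). The gripper opens to 85 mm and grips with 20 to 120 N. Pads are 22 mm wide; open, the fingers measure 114 mm over their backs; the gripper's body (76 mm by 85 mm) begins 54 mm behind the grasp point. The pads swing forward as they close: fully open they stand 13 mm farther back than shut.
Start: joints at [-1.513, 0.313, 1.498, -0, 1.331, -0.223], TCP at [145.477, -504.448, 253.294] pointing down, gripper open.
Joint ranges: [-2.94, 2.94], [-0.97, 2.17], [0.19, 2.56], [-1.23, 4.37], [0.02, 3.11], [-2.88, 2.88]. Speed limits (rad/s): [2.39, 2.39, 3.01, 3.14, 3.14, 3.14].

### API

Orientations are given as a unit quaternion [w, x, y, z].
In Python, from rig import ctrl, eyes, models gives the robot as it stands.
- The arm moves only by the shell command python3 -m crank 'ROWS' [FORCE]. ROWS is JSON, a list of rows, each an object with "dp": the shift along the tool's x, y, z in mm, a list of three; "roll": the turn about the tool's y in rad; "gripper": the closure in counts, from 0 (fully open) to 255 (shut). A call has 1 to 10 rows; each row is the pose to reach, as a shift and turn from the pose commanded when the call began, along the tool's axes at that moment; what a row does not reach only later rows make up. A row lasts 1/12 s, in which the tool goes at most 41.7 mm and 7.16 degrees, less where a joint would pass 70% of its speed; a pose out of reach is approached as far as the arm can. A call with a gripper value outside its range is refused whole. The fingers move at their own pace and stop on an object; FORCE is the grip in N (left out, the last holds). Time passes only in rows, so rows that repeat a pose let the fingers close. It gives the time, the measured TCP pose, the force and the opening at its end, in the units of the state.
- ctrl.sense(): the state, without advancing time (a new reading comes with each control period).
- eyes.capture(name): name is "scene" or "top" or "wrist"; returns a dict with "color" (420x560x3 uint8, red, green, blue), "fx", "fy", "cx", "cy" (pixels), "R" (3x3) and "t" (3): a world point X has camera coordinates R X + t. Camera axes: x right, y down, z forward; pixel columns grow to the right and rows downward; lengths in mm; the calibration is good to about 2 mm. A picture is of the moment at which its call begins. There is no depth.
- ctrl.finish_job(): hands the job in, once; it reports no verdict.
Trained networks look in a picture, given as the dict that the camera call returned (one of the last four; its "shot" number tells which), for a name from the list of things; names that differ only in an ending like _2 or _b are one class to them, and where a whole thing is asked for, a point or a joint stands for the part that bears it (a point fixed in the world has none). Each returns a list of dicts, best first, with "confidence" (0 to 1); they miss things now and then, are a little off and sometimes report something else, mostly with a low value. They report only what shows in the picture. A call takes as long as a camera call. They do not tell look-alikes from the thing itself.
- models.spot_in(picture, label): "extent" ([centre column, centre row, width, height] in pixels, round what is visible of it).
- models.spot_point(picture, label): "centre" ([column, row] in pixels: a listed point, or the origin of a listed thing).
The state is a dict: "time_s": time; "joints": joint angles; "dq": joint speeds; "tau": joint torques, N m; "eef_pos": TCP position; "ee_rot": TCP orientation; "force": force on the tool from outside, world axes, zero at the start; "wrist_torque": the same for the moment, N m; "grip_width": opening from 0.0 (shut) to 1.0 (fully open).
Only numpy, scipy, OpenCV 4.12 (cv2) and the standard library are available. Lean on these libraries where they do the work, as an engineer would, in place of code of your own. Each camera call takes 0.05 s, during which the arm holds its last target. There are 200 camera calls.

## Working session

There is one attempt and no reset: what is moved stays moved. The work goes in short steps, Python scripts to look and compute and a shell command to move; the robot and the scene stay as the last step left them, time stands still between calls to the robot, and variables do not carry over. Pictures are saved under pics/ and viewed, about 8 in all and at most 12, crops included, and the job is handed in when it is done.

```bash
ls; mkdir -p pics; cat > h.py <<'E'
import numpy as np, cv2
from rig import ctrl, eyes, models
def save(p,n,crop=None,s=1):
    c=p["color"][:,:,::-1]
    if crop: c=c[crop[1]:crop[3],crop[0]:crop[2]]
    cv2.imwrite("pics/"+n,cv2.resize(c,None,fx=s,fy=s,interpolation=cv2.INTER_CUBIC))
def ray(p,uv,z):
    R=np.array(p["R"]);t=np.array(p["t"])
    d=R.T@np.array([(uv[0]-p["cx"])/p["fx"],(uv[1]-p["cy"])/p["fy"],1]);c=-R.T@t
    return c+d*(z-c[2])/d[2]
def proj(p,X):
    q=np.array(p["R"])@np.array(X)+np.array(p["t"]);return q[0]/q[2]*p["fx"]+p["cx"],q[1]/q[2]*p["fy"]+p["cy"]
E
python3 - <<'E'
from h import *
a=eyes.capture("top");b=eyes.capture("scene")
im=np.hstack([a["color"],b["color"]])[:,:,::-1];cv2.imwrite("pics/a.png",cv2.resize(im,(1120,420))[:, :560]);cv2.imwrite("pics/b.png",im[:,560:])
for n,z in [("plaque",6),("plaque_near",6),("plaque_far",6),("plaque_left",6),("plaque_right",6),("stand_edge",8),("stand",0),("bowl_white",0),("bowl_blue",0),("incense_holder",0),("vase",0)]:
    for p,nm in ((a,"top"),(b,"scene")):
        print(n,nm,[(np.round(d["centre"]),round(d["confidence"],2),np.round(ray(p,d["centre"],z)[:2])) for d in models.spot_point(p,n)[:3]])
print(ctrl.sense()); 
for p in(a,b): print(np.round(-np.array(p["R"]).T@np.array(p["t"])),p["fx"])
E
```

```text
pics
plaque top [(array([192., 274.]), 0.85, array([397., 154.])), (array([253., 242.]), 0.69, array([484.,  -4.])), (array([205., 217.]), 0.65, array([552., 125.]))]
plaque scene [(array([311., 212.]), 0.8, array([482.,  -4.])), (array([365., 227.]), 0.71, array([392., 151.])), (array([328., 250.]), 0.57, array([539., 130.]))]
plaque_near top [(array([201., 231.]), 0.82, array([514., 134.])), (array([191., 266.]), 0.59, array([420., 158.])), (array([264., 240.]), 0.57, array([491., -35.]))]
plaque_near scene [(array([358., 231.]), 0.92, array([420., 145.])), (array([304., 209.]), 0.91, array([490., -30.])), (array([334., 246.]), 0.8, array([516., 132.]))]
plaque_far top [(array([208., 208.]), 0.72, array([578., 119.])), (array([245., 242.]), 0.71, array([483.,  16.])), (array([191., 284.]), 0.64, array([370., 156.]))]
plaque_far scene [(array([316., 257.]), 0.88, array([584., 121.])), (array([318., 217.]), 0.74, array([480.,  23.])), (array([370., 221.]), 0.68, array([361., 147.]))]
plaque_left top [(array([186., 216.]), 0.91, array([552., 176.])), (array([254., 253.]), 0.71, array(
[... 1673 characters left out ...]
0137e-01,  1.49769183e+00,  1.35107963e-05,
        1.33102813e+00, -2.23434679e-01]), 'dq': array([-2.26749023e-03, -7.69360102e-05,  3.06904102e-04, -4.01831433e-04,
        1.00165980e-03,  4.83695156e-04]), 'tau': array([-2.42942850e-03, -4.12175238e+01, -2.59901816e+01, -3.59265750e-04,
        5.29008485e-04, -6.78413613e-06]), 'eef_pos': array([ 145.47340011, -504.44292343,  253.32790019]), 'ee_rot': array([-0.09896091,  0.09895357, -0.70013632,  0.70016003]), 'force': array([-0.58858235, -0.06678983, -0.75090327]), 'wrist_torque': array([ 0.00404644,  0.00237617, -0.03554334]), 'grip_width': 1.002363584803077}
[ 279.  -84. 1425.] 535.110754994612
[1136.  515. 1422.] 495.0589829464324
```

View pics/a.png

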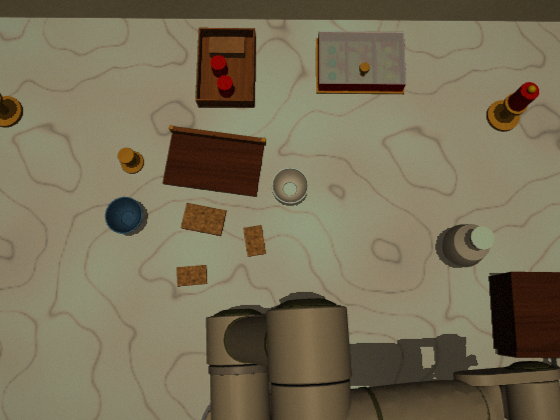

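View pics/b.png

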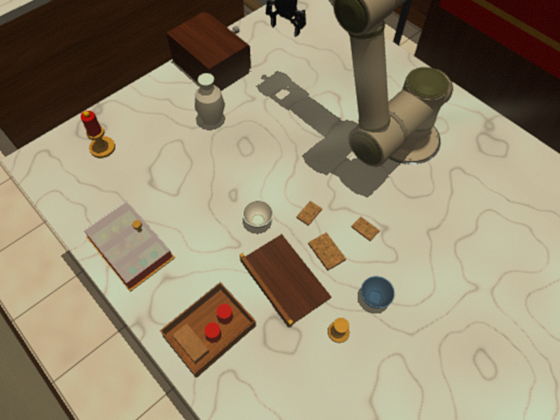

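```bash
python3 - <<'E'
from h import *
from scipy.spatial.transform import Rotation as Ro
s=ctrl.sense();q=s["ee_rot"];print(np.round(Ro.from_quat([q[1],q[2],q[3],q[0]]).as_matrix(),3),ctrl.nose_length)
for nm,pc in (("top",((204,219),(215,165))),("scene",((327,251),(287,280)))):
    p=eyes.capture(nm);hsv=cv2.cvtColor(p["color"],cv2.COLOR_RGB2HSV)
    for (c,r),z,what in zip(pc,(12,8),("plaque","stand")):
        print(nm,what,hsv[r,c],p["color"][r,c])
        lo,hi=((5,100,70),(22,255,255)) if what=="plaque" else ((0,90,15),(14,255,110))
        m=cv2.inRange(hsv,lo,hi)
        m=cv2.morphologyEx(m,cv2.MORPH_CLOSE,np.ones((3,3)))
        n,l=cv2.connectedComponents(m);cs,_=cv2.findContours((l==l[r,c]).astype(np.uint8),0,2)
        k=max(cs,key=cv2.contourArea)
        w=np.array([ray(p,u[0],z)[:2] for u in k],np.float32)
        R=cv2.minAreaRect(w);print(np.round(cv2.boxPoints(R)),np.round(R[0]),np.round(R[1]),R[2])
E
```

```text
[[-0.961  0.     0.277]
 [-0.277 -0.    -0.961]
 [-0.    -1.     0.   ]] 22.0
top plaque [ 15 179 104] [104  68  31]
[[499.  81.]
 [570.  67.]
 [591. 178.]
 [521. 191.]] [545. 129.] [112.  71.] 79.04917907714844
top stand [  8 226  52] [52 19  6]
[[610. -11.]
 [776. -33.]
 [811. 228.]
 [645. 250.]] [710. 109.] [264. 167.] 82.45953369140625
scene plaque [ 16 164 157] [157 110  56]
[[502.  81.]
 [572.  67.]
 [593. 177.]
 [522. 190.]] [547. 129.] [112.  72.] 79.18856811523438
scene stand [ 11 171  88] [88 51 29]
[[611. -11.]
 [754. -30.]
 [787. 227.]
 [645. 246.]] [699. 108.] [259. 143.] 82.5810317993164
```

```bash
python3 -m crank '[{"dp":[-498,0,-525],"roll":0.412,"gripper":105},{"dp":[-498,0,-525],"roll":0.412,"gripper":105},{"dp":[-498,0,-525],"roll":0.412,"gripper":105},{"dp":[-498,0,-525],"roll":0.412,"gripper":105},{"dp":[-498,0,-525],"roll":0.412,"gripper":105},{"dp":[-498,0,-525],"roll":0.412,"gripper":105},{"dp":[-498,0,-525],"roll":0.412,"gripper":105},{"dp":[-498,0,-525],"roll":0.412,"gripper":105},{"dp":[-498,0,-525],"roll":0.412,"gripper":105},{"dp":[-498,0,-525],"roll":0.412,"gripper":105}]' 60
```

```text
time_s: 2.13
eef_pos: [337.6, -132.6, 253.6]
ee_rot: [0.046, -0.047, -0.705, 0.706]
force: [0.7, -1.2, -0.7]
grip_width: 0.589
```

```bash
cat > st.py <<'E'
from h import *
from scipy.spatial.transform import Rotation as Ro
def st(tx,ty,tz):
    "target TCP in stand coordinates -> dp, roll"
    s=ctrl.sense();q=s["ee_rot"];M=Ro.from_quat([q[1],q[2],q[3],q[0]]).as_matrix()
    a=-0.131;S=np.array([[np.cos(a),-np.sin(a),0],[np.sin(a),np.cos(a),0],[0,0,1]]);O=np.array([628,119,0])
    print("t",s["time_s"],"stand-frame TCP",np.round(S.T@(s["eef_pos"]-O),1),"F",np.round(S.T@s["force"],1),"w",round(s["grip_width"],2))
    print("dp",np.round(M.T@(S@np.array([tx,ty,tz])+O-s["eef_pos"]),1),"roll",round(float(np.angle(np.exp(1j*(np.arctan2(M[1,0],M[0,0])-(a+np.pi))))),4),"tool xz in stand\n",np.round(S.T@M,3))
E
python3 -c "
from st import *
st(-150,-1,253)"
```

```text
t 2.1333 stand-frame TCP [-255.  -287.4  253.6] F [ 0.9 -1.1 -0.7] w 0.59
dp [-104.8    0.6 -286.5] roll -0.0008 tool xz in stand
 [[-1.     0.001 -0.001]
 [ 0.001 -0.001 -1.   ]
 [-0.001 -1.     0.001]]
```

```bash
python3 -m crank '[{"dp":[-105,0,-286],"roll":0,"gripper":105},{"dp":[-105,0,-286],"roll":0,"gripper":105},{"dp":[-105,0,-286],"roll":0,"gripper":105},{"dp":[-105,0,-286],"roll":0,"gripper":105},{"dp":[-105,100,-286],"roll":0,"gripper":105},{"dp":[-105,180,-286],"roll":0,"gripper":105},{"dp":[-105,180,-286],"roll":0,"gripper":105},{"dp":[-105,180,-286],"roll":0,"gripper":105},{"dp":[-105,180,-286],"roll":0,"gripper":105},{"dp":[-105,180,-286],"roll":0,"gripper":105}]'; python3 -c "
from st import *
st(-150,-1,60)
for n in('wrist','scene'):
  p=eyes.capture(n);save(p,n+'1.png')
"
```

```text
time_s: 2.97
eef_pos: [477.8, 137.1, 69.6]
ee_rot: [0.047, -0.044, -0.706, 0.706]
force: [-0.0, -0.0, -0.6]
grip_width: 0.588
t 2.9667 stand-frame TCP [-151.3   -1.7   69.6] F [-0.  -0.  -0.6] w 0.59
dp [-1.3  9.6 -0.7] roll 0.001 tool xz in stand
 [[-1.    -0.004  0.001]
 [-0.001 -0.    -1.   ]
 [ 0.004 -1.     0.   ]]
```

View pics/wrist1.png

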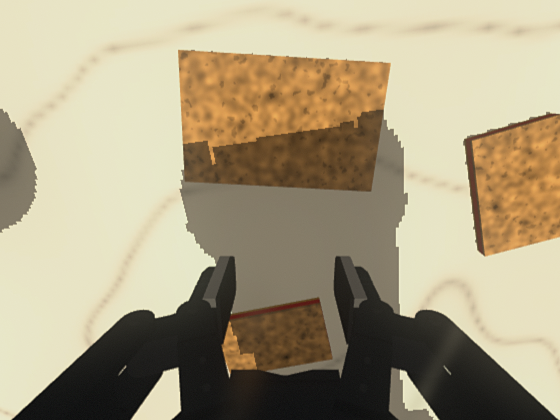

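```bash
python3 -m crank '[{"dp":[0,25,0],"roll":0,"gripper":105},{"dp":[0,38,0],"roll":0,"gripper":105},{"dp":[0,43,0],"roll":0,"gripper":105},{"dp":[0,43,0],"roll":0,"gripper":105},{"dp":[0,43,0],"roll":0,"gripper":105}]'; python3 -c "
from st import *
st(-85,-1,26)
p=eyes.capture('scene');save(p,'s2.png',(270,170,420,290),4)
"
```

```text
time_s: 3.48
eef_pos: [479.4, 134.9, 31.6]
ee_rot: [-0.046, 0.047, 0.706, -0.706]
force: [0.2, 0.6, 0.7]
grip_width: 0.591
t 3.4833 stand-frame TCP [-149.4   -3.7   31.6] F [0.2 0.6 0.7] w 0.59
dp [-64.4   5.7  -2.7] roll -0.0006 tool xz in stand
 [[-1.     0.002 -0.001]
 [ 0.001  0.    -1.   ]
 [-0.002 -1.    -0.   ]]
```

View pics/s2.png

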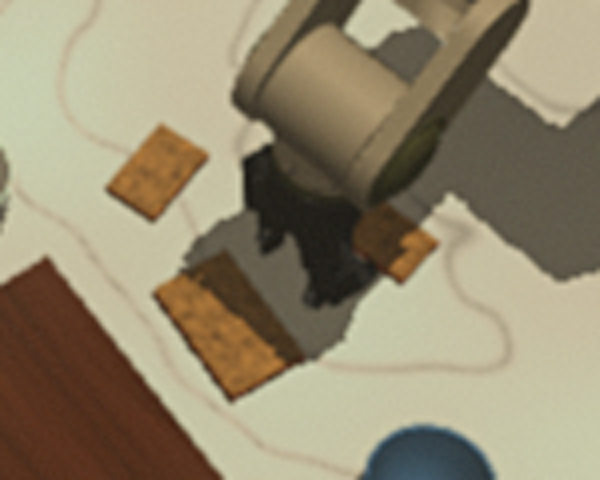

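```bash
python3 -m crank '[{"dp":[0,4,0],"roll":0,"gripper":105},{"dp":[0,6,0],"roll":0,"gripper":105},{"dp":[0,6,0],"roll":0,"gripper":105}]'; python3 -c "
from st import *
st(-85,-1,26)"
```

```text
time_s: 3.78
eef_pos: [478.7, 135.2, 24.3]
ee_rot: [0.046, -0.046, -0.706, 0.706]
force: [-0.1, -0.2, 0.1]
grip_width: 0.588
t 3.7833 stand-frame TCP [-150.2   -3.4   24.3] F [-0.1 -0.2  0.1] w 0.59
dp [-65.2  -1.7  -2.4] roll -0.0002 tool xz in stand
 [[-1. -0. -0.]
 [ 0. -0. -1.]
 [ 0. -1.  0.]]
```

```bash
python3 -m crank '[{"dp":[-12,0,-2],"roll":0,"gripper":105},{"dp":[-22,0,-2],"roll":0,"gripper":105},{"dp":[-30,0,-2],"roll":0,"gripper":105},{"dp":[-36,0,-2],"roll":0,"gripper":105},{"dp":[-42,0,-2],"roll":0,"gripper":105},{"dp":[-48,0,-2],"roll":0,"gripper":105},{"dp":[-54,0,-2],"roll":0,"gripper":105},{"dp":[-59,0,-2],"roll":0,"gripper":105},{"dp":[-63,0,-2],"roll":0,"gripper":105},{"dp":[-65,0,-2],"roll":0,"gripper":105}]'; python3 -c "
from st import *
st(-80,-1,26)
p=eyes.capture('wrist');save(p,'w3.png')
"
```

```text
time_s: 4.62
eef_pos: [543.9, 128.7, 24.3]
ee_rot: [-0.046, 0.046, 0.706, -0.706]
force: [-0.8, -0.5, 0.5]
grip_width: 0.585
t 4.6167 stand-frame TCP [-84.6  -1.4  24.3] F [-0.7 -0.5  0.5] w 0.59
dp [-4.6 -1.7 -0.4] roll -0.0003 tool xz in stand
 [[-1.  0. -0.]
 [ 0.  0. -1.]
 [-0. -1. -0.]]
```

View pics/w3.png

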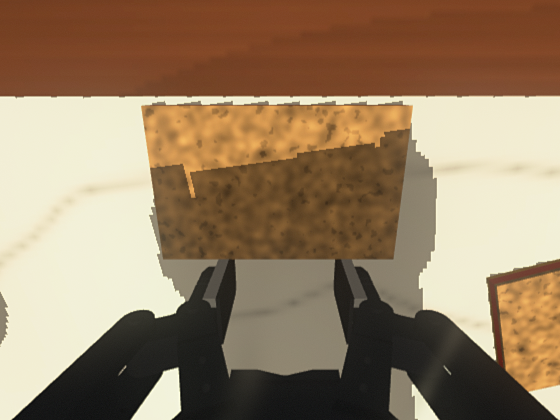

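```bash
python3 -m crank '[{"dp":[-1.5,0,0],"roll":0,"gripper":105},{"dp":[-2.5,0,0],"roll":0,"gripper":105},{"dp":[-3.5,0,0],"roll":0,"gripper":105},{"dp":[-4,0,0],"roll":0,"gripper":105},{"dp":[-4,0,0],"roll":0,"gripper":105}]'; python3 -m crank '[{"dp":[-0.5,0,0],"roll":0,"gripper":105},{"dp":[-0.5,0,0],"roll":0,"gripper":105}]';python3 -m crank '[{"dp":[-0.5,0,0],"roll":0,"gripper":105},{"dp":[-0.5,0,0],"roll":0,"gripper":105}]'
```

```text
time_s: 5.08
eef_pos: [547.4, 128.2, 24.3]
ee_rot: [0.046, -0.046, -0.706, 0.706]
force: [-0.3, 0.1, -0.3]
grip_width: 0.588
time_s: 5.25
eef_pos: [547.5, 128.2, 24.2]
ee_rot: [0.047, -0.046, -0.706, 0.706]
force: [-3.4, -0.2, 1.2]
grip_width: 0.587
time_s: 5.42
eef_pos: [547.6, 128.2, 24.2]
ee_rot: [0.047, -0.045, -0.706, 0.706]
force: [-6.2, 0.4, 4.1]
grip_width: 0.592
```

```bash
python3 -m crank '[{"dp":[-1,0,0],"roll":0,"gripper":105},{"dp":[-1.5,0,0],"roll":0,"gripper":105},{"dp":[-1.5,-1,0],"roll":0,"gripper":105},{"dp":[-1.5,-2,0],"roll":0,"gripper":105},{"dp":[-1.5,-3,0],"roll":0,"gripper":105},{"dp":[-1.5,-4,0],"roll":0,"gripper":105},{"dp":[-1.6,-5,0],"roll":0,"gripper":105}]'; python3 -c "
from st import *
st(-80,-1,26)
p=eyes.capture('wrist');save(p,'w4.png')
"
```

```text
time_s: 6.0
eef_pos: [548.0, 128.2, 28.4]
ee_rot: [0.048, -0.044, -0.706, 0.706]
force: [-8.5, 1.2, 0.4]
grip_width: 0.589
t 6.0 stand-frame TCP [-80.6  -1.4  28.4] F [-8.5  0.   0.4] w 0.59
dp [-0.6  2.4 -0.4] roll 0.0001 tool xz in stand
 [[-1.    -0.006  0.   ]
 [-0.    -0.001 -1.   ]
 [ 0.006 -1.     0.001]]
```

View pics/w4.png

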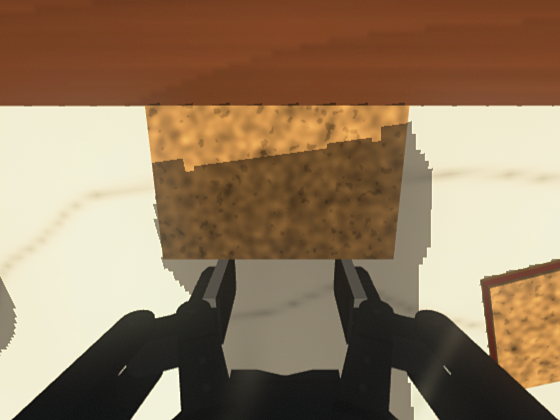

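```bash
python3 -m crank '[{"dp":[-0.2,-2,0],"roll":0,"gripper":105},{"dp":[-0.5,-4,0],"roll":0,"gripper":105},{"dp":[-0.7,-6,0],"roll":0,"gripper":105},{"dp":[-1,-8,0],"roll":0,"gripper":105},{"dp":[-1.5,-10.5,0],"roll":0,"gripper":105},{"dp":[-2.1,-13,0],"roll":0,"gripper":105},{"dp":[-2.8,-15.5,0],"roll":0,"gripper":105},{"dp":[-3.6,-18,0],"roll":0,"gripper":105},{"dp":[-4.2,-20,0],"roll":0,"gripper":105}]'; python3 -c "
from st import *
st(-80,-1,26)
p=eyes.capture('wrist');save(p,'w5.png')
"
```

```text
time_s: 6.8
eef_pos: [552.6, 127.6, 48.9]
ee_rot: [0.048, -0.045, -0.706, 0.706]
force: [-8.6, 0.4, 2.4]
grip_width: 0.588
t 6.8 stand-frame TCP [-75.9  -1.4  48.9] F [-8.6 -0.7  2.4] w 0.59
dp [ 4.  22.9 -0.4] roll 0.0 tool xz in stand
 [[-1.    -0.004  0.   ]
 [-0.    -0.    -1.   ]
 [ 0.004 -1.     0.   ]]
```

View pics/w5.png

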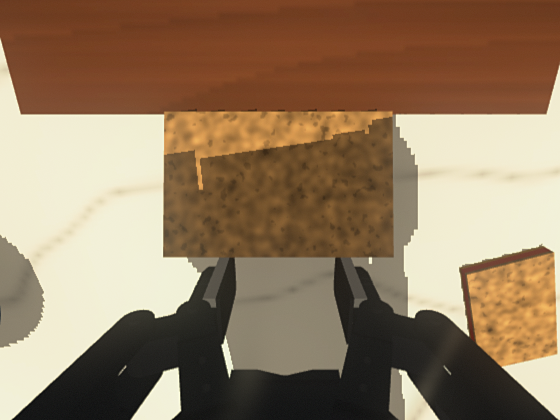

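```bash
python3 -m crank '[{"dp":[-0.9,-2.5,0],"roll":0,"gripper":105},{"dp":[-1.8,-5,0],"roll":0,"gripper":105},{"dp":[-3,-7.7,0],"roll":0,"gripper":105},{"dp":[-4.4,-10.3,0],"roll":0,"gripper":105},{"dp":[-6,-13,0],"roll":0,"gripper":105},{"dp":[-7.6,-15.5,0],"roll":0,"gripper":105},{"dp":[-9.4,-18,0],"roll":0,"gripper":105},{"dp":[-11.3,-20.3,0],"roll":0,"gripper":105},{"dp":[-13.3,-22.6,0],"roll":0,"gripper":105},{"dp":[-15.3,-24.8,0],"roll":0,"gripper":105}]'; python3 -c "
from st import *
st(-80,-1,26)
p=eyes.capture('wrist');q=eyes.capture('scene')
a=p['color'][60:300,100:460];b=cv2.resize(q['color'][190:310,230:410],(360,240))
cv2.imwrite('pics/w6.png',np.hstack([a,b])[:,:,::-1])
"
```

```text
time_s: 7.68
eef_pos: [569.0, 125.4, 74.4]
ee_rot: [0.047, -0.046, -0.706, 0.706]
force: [-4.7, -0.7, 5.0]
grip_width: 0.588
t 7.6833 stand-frame TCP [-59.4  -1.3  74.4] F [-4.5 -1.3  5. ] w 0.59
dp [20.6 48.4 -0.3] roll 0.0 tool xz in stand
 [[-1.    -0.001  0.   ]
 [-0.    -0.    -1.   ]
 [ 0.001 -1.     0.   ]]
```

View pics/w6.png

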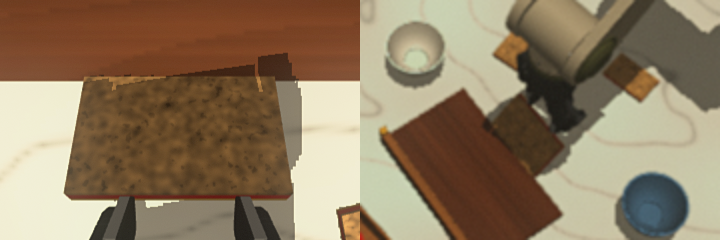

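```bash
python3 -m crank '[{"dp":[1,1,0],"roll":0,"gripper":105},{"dp":[2,2.2,0],"roll":0,"gripper":105},{"dp":[3,3.4,0],"roll":0,"gripper":105},{"dp":[4,4.6,0],"roll":0,"gripper":105},{"dp":[4.5,6,0],"roll":0,"gripper":105}]'; python3 -c "
from st import *
st(-80,-1,26)
p=eyes.capture('wrist');q=eyes.capture('scene')
a=p['color'][60:300,100:460];b=cv2.resize(q['color'][220:280,270:360],(360,240))
cv2.imwrite('pics/w7.png',np.hstack([a,b])[:,:,::-1])
"
```

```text
time_s: 8.2
eef_pos: [563.8, 126.1, 68.1]
ee_rot: [0.047, -0.045, -0.706, 0.706]
force: [-10.0, 0.4, 7.2]
grip_width: 0.588
t 8.2 stand-frame TCP [-64.6  -1.3  68.1] F [-10.   -0.9   7.2] w 0.59
dp [15.3 42.2 -0.3] roll 0.0001 tool xz in stand
 [[-1.    -0.003  0.   ]
 [-0.    -0.    -1.   ]
 [ 0.003 -1.     0.   ]]
```

View pics/w7.png

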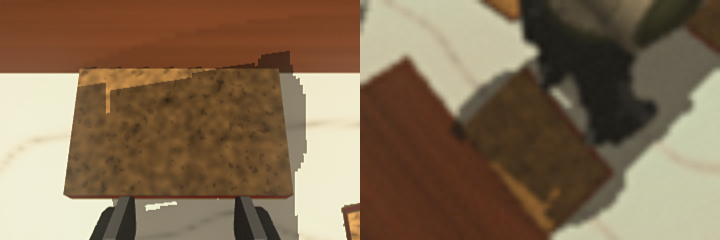

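```bash
python3 -c "
import numpy as np
for d in range(42,112,5):
  t=np.radians(d);c,s=np.cos(t),np.sin(t)
  x=-70*c-2*s+70-81+1.2*c; z=70*s-2*c+2+24.2-1.2*s
  print(d,round(-(x+62.9),1),round(-(z-66.9),1))
"
```

```text
42 0.6 -3.8
47 -3.5 -8.3
52 -8.0 -12.3
57 -12.8 -15.9
62 -17.8 -19.1
67 -23.2 -21.8
72 -28.7 -24.1
77 -34.5 -25.9
82 -40.3 -27.2
87 -46.3 -27.9
92 -52.3 -28.1
97 -58.3 -27.8
102 -64.2 -27.0
107 -70.1 -25.7
```

```bash
python3 -m crank '[{"dp":[0.6,-3.8,0],"roll":0,"gripper":105},{"dp":[-1.4,-6,0],"roll":0,"gripper":105},{"dp":[-3.5,-8.3,0],"roll":0,"gripper":105},{"dp":[-5.7,-10.3,0],"roll":0,"gripper":105},{"dp":[-8,-12.3,0],"roll":0,"gripper":105},{"dp":[-10.4,-14.1,0],"roll":0,"gripper":105},{"dp":[-12.8,-15.9,0],"roll":0,"gripper":105}]'; python3 -c "
from st import *
st(-80,-1,26)
p=eyes.capture('wrist');q=eyes.capture('scene')
a=p['color'][60:300,100:460];b=cv2.resize(q['color'][220:280,270:360],(360,240))
cv2.imwrite('pics/w8.png',np.hstack([a,b])[:,:,::-1])
"
```

```text
time_s: 8.88
eef_pos: [577.9, 124.2, 84.2]
ee_rot: [-0.046, 0.046, 0.706, -0.706]
force: [0.3, -0.6, -0.8]
grip_width: 0.589
t 8.8833 stand-frame TCP [-50.3  -1.4  84.2] F [ 0.4 -0.5 -0.8] w 0.59
dp [29.7 58.2 -0.4] roll -0.0003 tool xz in stand
 [[-1.  0. -0.]
 [ 0.  0. -1.]
 [-0. -1. -0.]]
```

View pics/w8.png

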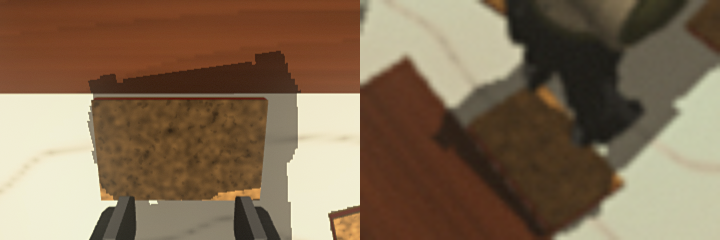

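```bash
python3 -m crank '[{"dp":[25,0,0],"roll":0,"gripper":105},{"dp":[45,0,0],"roll":0,"gripper":105},{"dp":[50,20,0],"roll":0,"gripper":105},{"dp":[50,45,0],"roll":0,"gripper":105},{"dp":[50,58,0],"roll":0,"gripper":105},{"dp":[50,61,0],"roll":0,"gripper":105},{"dp":[50,61,0],"roll":0,"gripper":105},{"dp":[50,61,0],"roll":0,"gripper":105}]'; python3 -m crank '[{"dp":[0,1.5,0],"roll":0,"gripper":105},{"dp":[0,2,0],"roll":0,"gripper":105}]';  python3 -m crank '[{"dp":[0,1.5,0],"roll":0,"gripper":105},{"dp":[0,2,0],"roll":0,"gripper":105}]'
```

```text
time_s: 9.65
eef_pos: [528.5, 130.8, 23.7]
ee_rot: [-0.046, 0.047, 0.706, -0.706]
force: [0.4, 1.0, 0.9]
grip_width: 0.59
time_s: 9.82
eef_pos: [528.5, 130.8, 21.7]
ee_rot: [-0.046, 0.047, 0.706, -0.706]
force: [-0.5, -0.2, 0.2]
grip_width: 0.588
time_s: 9.98
eef_pos: [528.1, 130.8, 19.2]
ee_rot: [-0.046, 0.046, 0.706, -0.706]
force: [-0.9, -0.4, 0.6]
grip_width: 0.586
```

```bash
python3 -m crank '[{"dp":[0,1,0],"roll":0,"gripper":105},{"dp":[0,1,0],"roll":0,"gripper":105}]';  python3 -m crank '[{"dp":[0,1,0],"roll":0,"gripper":105},{"dp":[0,1,0],"roll":0,"gripper":105}]';  python3 -m crank '[{"dp":[0,1,0],"roll":0,"gripper":105},{"dp":[0,1,0],"roll":0,"gripper":105}]'; python3 -c "
from st import *
st(-81,-1,17)"
```

```text
time_s: 10.15
eef_pos: [528.1, 130.8, 19.0]
ee_rot: [0.046, -0.046, -0.706, 0.706]
force: [-3.9, -1.8, 9.7]
grip_width: 0.587
time_s: 10.32
eef_pos: [528.2, 130.8, 18.9]
ee_rot: [0.046, -0.046, -0.706, 0.706]
force: [-8.2, -1.6, 21.9]
grip_width: 0.588
time_s: 10.48
eef_pos: [528.2, 130.8, 18.8]
ee_rot: [0.046, -0.046, -0.706, 0.706]
force: [-12.9, -2.1, 32.5]
grip_width: 0.588
t 10.4833 stand-frame TCP [-100.5   -1.3   18.8] F [-12.5  -3.8  32.5] w 0.59
dp [-19.5   1.8  -0.3] roll 0.0002 tool xz in stand
 [[-1.     0.001  0.   ]
 [-0.    -0.    -1.   ]
 [-0.001 -1.     0.   ]]
```

```bash
python3 -m crank '[{"dp":[0,-3.4,0],"roll":0,"gripper":105},{"dp":[-6,-3.4,0],"roll":0,"gripper":105},{"dp":[-12,-3.4,0],"roll":0,"gripper":105},{"dp":[-15,-3.4,0],"roll":0,"gripper":105},{"dp":[-17,-3.4,0],"roll":0,"gripper":105},{"dp":[-18.5,-3.4,0],"roll":0,"gripper":105},{"dp":[-19.5,-3.4,0],"roll":0,"gripper":105},{"dp":[-20.5,-3.4,0],"roll":0,"gripper":105},{"dp":[-21,-3.4,0],"roll":0,"gripper":105}]'; python3 -c "
from st import *
st(-81,-1,17)"
```

```text
time_s: 11.23
eef_pos: [547.5, 128.2, 19.0]
ee_rot: [0.048, -0.045, -0.705, 0.706]
force: [-9.1, 0.6, 5.5]
grip_width: 0.59
t 11.2333 stand-frame TCP [-81.   -1.4  19. ] F [-9.1 -0.6  5.5] w 0.59
dp [-0.   2.  -0.4] roll 0.0001 tool xz in stand
 [[-1.    -0.004  0.   ]
 [-0.    -0.001 -1.   ]
 [ 0.004 -1.     0.001]]
```

```bash
python3 -m crank '[{"dp":[-0.6,0,0],"roll":0,"gripper":105},{"dp":[-0.6,-2.5,0],"roll":0,"gripper":105},{"dp":[-0.6,-5,0],"roll":0,"gripper":105},{"dp":[-0.6,-7.5,0],"roll":0,"gripper":105},{"dp":[-0.6,-10,0],"roll":0,"gripper":105},{"dp":[-0.7,-12.5,0],"roll":0,"gripper":105},{"dp":[-0.9,-15,0],"roll":0,"gripper":105},{"dp":[-1.2,-17.5,0],"roll":0,"gripper":105},{"dp":[-1.7,-20,0],"roll":0,"gripper":105},{"dp":[-2.3,-22.5,0],"roll":0,"gripper":105}]'; python3 -c "
from st import *
st(-81,-1,17)
p=eyes.capture('wrist');save(p,'w9.png')
for n in ('plaque_near','plaque_left','plaque_right','plaque_far'): print(n,[(np.round(d['centre']),round(d['confidence'],2)) for d in models.spot_point(p,n)[:2]])
"
```

```text
time_s: 12.07
eef_pos: [549.9, 127.9, 41.5]
ee_rot: [0.047, -0.045, -0.706, 0.706]
force: [-6.0, -1.5, 0.9]
grip_width: 0.59
t 12.0667 stand-frame TCP [-78.5  -1.4  41.5] F [-5.8 -2.3  0.9] w 0.59
dp [ 2.4 24.5 -0.4] roll -0.0 tool xz in stand
 [[-1.    -0.003 -0.   ]
 [ 0.    -0.    -1.   ]
 [ 0.003 -1.     0.   ]]
plaque_near [(array([279., 259.]), 0.94), (array([278., 109.]), 0.55)]
plaque_left [(array([520., 363.]), 0.93), (array([161., 182.]), 0.81)]
plaque_right [(array([517., 258.]), 0.92), (array([393., 185.]), 0.7)]
plaque_far [(array([282., 108.]), 0.78), (array([478., 326.]), 0.76)]
```

```bash
python3 -m crank '[{"dp":[-0.8,-3,0],"roll":0,"gripper":105},{"dp":[-1.7,-6,0],"roll":0,"gripper":105},{"dp":[-2.8,-8.7,0],"roll":0,"gripper":105},{"dp":[-4,-11.4,0],"roll":0,"gripper":105},{"dp":[-5.4,-14.2,0],"roll":0,"gripper":105},{"dp":[-6.8,-17,0],"roll":0,"gripper":105},{"dp":[-8.4,-19.5,0],"roll":0,"gripper":105},{"dp":[-10.1,-22,0],"roll":0,"gripper":105},{"dp":[-11.8,-24.2,0],"roll":0,"gripper":105},{"dp":[-13.6,-26.5,0],"roll":0,"gripper":105}]'; python3 -c "
from st import *
st(-81,-1,17)
p=eyes.capture('wrist');save(p,'w10.png')
for n in ('plaque_near','plaque_left','plaque_right','plaque_far'): print(n,[(np.round(d['centre']),round(d['confidence'],2)) for d in models.spot_point(p,n)[:2]])
"
```

```text
time_s: 13.15
eef_pos: [563.8, 126.1, 68.7]
ee_rot: [0.047, -0.045, -0.706, 0.706]
force: [-8.7, -0.3, 4.3]
grip_width: 0.586
t 13.15 stand-frame TCP [-64.6  -1.4  68.7] F [-8.6 -1.4  4.3] w 0.59
dp [16.3 51.7 -0.4] roll 0.0001 tool xz in stand
 [[-1.    -0.002  0.   ]
 [-0.    -0.    -1.   ]
 [ 0.002 -1.     0.   ]]
plaque_near [(array([278., 258.]), 0.85), (array([522., 299.]), 0.85)]
plaque_left [(array([489., 346.]), 0.95), (array([174., 187.]), 0.67)]
plaque_right [(array([482., 254.]), 0.89), (array([384., 190.]), 0.82)]
plaque_far [(array([283., 135.]), 0.67), (array([283., 130.]), 0.58)]
```

```bash
python3 -m crank '[{"dp":[-2,-1.6,0],"roll":0,"gripper":105},{"dp":[-4,-3.1,0],"roll":0,"gripper":105},{"dp":[-6,-4.4,0],"roll":0,"gripper":105},{"dp":[-8.5,-6,0],"roll":0,"gripper":105}]'; python3 -c "
from st import *
st(-81,-1,17)
p=eyes.capture('wrist');save(p,'w11.png')
for n in ('plaque_near','plaque_left','plaque_right','plaque_far'): print(n,[(np.round(d['centre']),round(d['confidence'],2)) for d in models.spot_point(p,n)[:2]])
"
```

```text
time_s: 13.73
eef_pos: [570.6, 125.3, 75.3]
ee_rot: [0.049, -0.044, -0.705, 0.706]
force: [-22.8, -0.4, 22.7]
grip_width: 0.59
t 13.7333 stand-frame TCP [-57.7  -1.3  75.3] F [-22.5  -3.4  22.7] w 0.59
dp [22.9 58.5 -0.4] roll 0.0005 tool xz in stand
 [[-1.    -0.007  0.   ]
 [-0.    -0.001 -1.   ]
 [ 0.007 -1.     0.001]]
plaque_near [(array([514., 299.]), 0.69), (array([278., 259.]), 0.58)]
plaque_left [(array([176., 192.]), 0.76), (array([482., 348.]), 0.64)]
plaque_right [(array([474., 261.]), 0.74)]
plaque_far [(array([445., 315.]), 0.75), (array([281., 145.]), 0.72)]
```

```bash
python3 -m crank '[{"dp":[-0.3,-2.2,0],"roll":0,"gripper":105},{"dp":[-2.3,-4,0],"roll":0,"gripper":105},{"dp":[-4.6,-5.8,0],"roll":0,"gripper":105},{"dp":[-7,-7.3,0],"roll":0,"gripper":105},{"dp":[-9.6,-8.8,0],"roll":0,"gripper":105}]'; python3 -c "
from st import *
st(-81,-1,17)"
```

```text
time_s: 14.4
eef_pos: [582.3, 123.7, 84.9]
ee_rot: [0.046, -0.046, -0.706, 0.706]
force: [-11.1, 0.1, 17.1]
grip_width: 0.592
t 14.4 stand-frame TCP [-45.9  -1.3  84.9] F [-11.   -1.3  17.1] w 0.59
dp [35.1 67.9 -0.3] roll 0.0001 tool xz in stand
 [[-1. -0.  0.]
 [-0. -0. -1.]
 [ 0. -1.  0.]]
```

```bash
python3 -m crank '[{"dp":[-2.6,-1.6,0],"roll":0,"gripper":105},{"dp":[-5.3,-3.1,0],"roll":0,"gripper":105},{"dp":[-8.1,-4.4,0],"roll":0,"gripper":105},{"dp":[-10.9,-5.6,0],"roll":0,"gripper":105},{"dp":[-13.7,-6.6,0],"roll":0,"gripper":105}]'; python3 -c "
from st import *
st(-81,-1,17)"
```

```text
time_s: 14.82
eef_pos: [597.2, 121.7, 92.2]
ee_rot: [0.045, -0.048, -0.706, 0.706]
force: [-3.8, -0.3, 14.5]
grip_width: 0.587
t 14.8167 stand-frame TCP [-30.9  -1.3  92.2] F [-3.7 -0.8 14.5] w 0.59
dp [50.4 75.  -0.3] roll -0.0001 tool xz in stand
 [[-1.     0.004 -0.   ]
 [ 0.     0.    -1.   ]
 [-0.004 -1.    -0.   ]]
```

```bash
python3 -m crank '[{"dp":[-2.6,-0.8,0],"roll":0,"gripper":105},{"dp":[-5.2,-1.4,0],"roll":0,"gripper":105},{"dp":[-7.8,-2,0],"roll":0,"gripper":105},{"dp":[-10.8,-2.4,0],"roll":0,"gripper":105},{"dp":[-13.8,-2.7,0],"roll":0,"gripper":105}]'; python3 -c "
from st import *
st(-81,-1,17)
p=eyes.capture('wrist');q=eyes.capture('scene')
a=p['color'][60:300,100:460];b=cv2.resize(q['color'][210:290,260:380],(360,240))
cv2.imwrite('pics/w12.png',np.hstack([a,b])[:,:,::-1])"
```

```text
time_s: 15.23
eef_pos: [611.7, 119.8, 95.4]
ee_rot: [-0.044, 0.049, 0.706, -0.706]
force: [-1.9, -0.2, 12.9]
grip_width: 0.587
t 15.2333 stand-frame TCP [-16.2  -1.3  95.4] F [-1.9 -0.4 12.9] w 0.59
dp [65.2 78.  -0.3] roll -0.0002 tool xz in stand
 [[-1.     0.006 -0.   ]
 [ 0.     0.001 -1.   ]
 [-0.006 -1.    -0.001]]
```

View pics/w12.png

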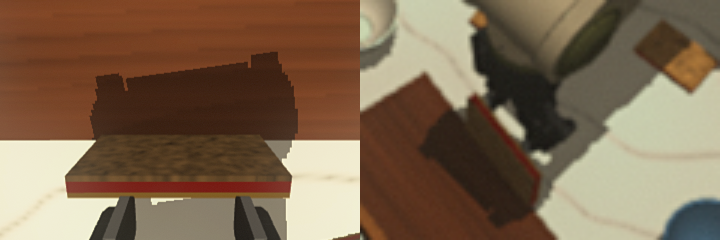

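```bash
python3 -m crank '[{"dp":[-3,-0.2,0],"roll":0,"gripper":105},{"dp":[-6,-0.3,0],"roll":0,"gripper":105},{"dp":[-9,-0.3,0],"roll":0,"gripper":105},{"dp":[-12,0,0],"roll":0,"gripper":105},{"dp":[-15,0.3,0],"roll":0,"gripper":105}]'; python3 -c "
from st import *
st(-81,-1,17)"
```

```text
time_s: 15.75
eef_pos: [624.9, 118.0, 91.9]
ee_rot: [-0.046, 0.046, 0.706, -0.706]
force: [-0.6, 0.0, -0.5]
grip_width: 0.587
t 15.75 stand-frame TCP [-2.9 -1.4 91.9] F [-0.6 -0.1 -0.5] w 0.59
dp [78.  74.9 -0.4] roll -0.0003 tool xz in stand
 [[-1. -0. -0.]
 [ 0. -0. -1.]
 [ 0. -1.  0.]]
```

```bash
python3 -m crank '[{"dp":[15,-20,0],"roll":0,"gripper":105},{"dp":[30,-40,0],"roll":0,"gripper":105},{"dp":[60,-50,0],"roll":0,"gripper":105},{"dp":[80,-60,0],"roll":0,"gripper":105},{"dp":[80,-60,0],"roll":0,"gripper":105}]'; python3 -c "
from st import *
st(-81,-1,17)
p=eyes.capture('wrist');save(p,'w13.png');q=eyes.capture('scene');save(q,'s13.png')
S=lambda x,y,z:np.array([628,119,0])+x*np.array([.9914,-.1306,0])+y*np.array([.1306,.9914,0])+np.array([0,0,z])
for x in range(-90,141,10):
  u,v=proj(p,S(x,-1,15));a=p['color'][int(v),int(u)] if 0<=u<560 and 0<=v<420 else None
  u,v=proj(q,S(x,-1,15));print(x,a,q['color'][int(v),int(u)])
"
```

```text
time_s: 16.17
eef_pos: [543.4, 129.3, 154.0]
ee_rot: [-0.046, 0.046, 0.706, -0.706]
force: [-1.0, -0.3, -0.2]
grip_width: 0.586
t 16.1667 stand-frame TCP [-85.2  -0.8 154. ] F [-1.  -0.4 -0.2] w 0.59
dp [ -4.  137.    0.2] roll 0.0009 tool xz in stand
 [[-1.     0.001  0.001]
 [-0.001  0.    -1.   ]
 [-0.001 -1.    -0.   ]]
-90 [124 116  97] [99 92 77]
-80 [122 114  96] [98 91 74]
-70 [120 113  96] [98 92 74]
-60 [120 112  95] [97 90 75]
-50 [121 113  96] [97 91 74]
-40 [121 114  96] [97 90 75]
-30 [119 111  94] [98 91 74]
-20 [122 114  94] [92 84 69]
-10 [221 216 181] [129 125 104]
0 [108  66  38] [160 144 117]
10 [222 175  64] [188 129  38]
20 [222 171  59] [184 127  37]
30 [222 173  57] [188 131  37]
40 [223 169  57] [193 136  41]
50 [223 169  55] [193 134  40]
60 [223 169  55] [191 131  37]
70 None [192 133  42]
80 None [89 49 29]
90 None [91 50 29]
100 None [88 50 29]
110 None [85 48 28]
120 None [86 49 28]
130 None [88 51 30]
140 None [87 52 31]
```

```bash
python3 -m crank '[{"dp":[30,-40,0],"roll":0,"gripper":105},{"dp":[40,-60,0],"roll":0,"gripper":105},{"dp":[40,-60,0],"roll":0,"gripper":105},{"dp":[40,-60,0],"roll":0,"gripper":105},{"dp":[40,-60,0],"roll":0,"gripper":105},{"dp":[40,-60,0],"roll":0,"gripper":105}]'; python3 -c "
from h import *
p=eyes.capture('wrist');q=eyes.capture('scene');t=eyes.capture('top')
hsv=cv2.cvtColor(q['color'],cv2.COLOR_RGB2HSV);m=cv2.inRange(hsv,(10,180,120),(28,255,255));n,l,s,c=cv2.connectedComponentsWithStats(m)
u=proj(q,(665,113,20));k=l[int(u[1]),int(u[0])]
cs,_=cv2.findContours((l==k).astype(np.uint8),0,2);w=np.array([ray(q,i[0],20)[:2] for i in cs[0]],np.float32);print(cv2.minAreaRect(w))
for nm in('bowl_white','bowl_blue','incense_holder','vase'): print(nm,[np.round(ray(t,d['centre'],0)[:2]) for d in models.spot_point(t,nm)[:1]],[np.round(ray(q,d['centre'],0)[:2]) for d in models.spot_point(q,nm)[:1]])
a=cv2.resize(p['color'],(400,300));b=cv2.resize(q['color'][190:310,220:380],(400,300))
cv2.imwrite('pics/w14.png',np.hstack([a,b])[:,:,::-1])"
```

```text
time_s: 16.77
eef_pos: [506.0, 133.5, 210.8]
ee_rot: [0.047, -0.046, -0.705, 0.706]
force: [-0.3, -0.2, 0.6]
grip_width: 0.588
((668.030517578125, 113.4102783203125), (111.98522186279297, 69.8608627319336), 82.63687896728516)
bowl_white [array([ 636., -104.])] [array([ 630., -104.])]
bowl_blue [array([551., 337.])] [array([549., 332.])]
incense_holder [array([716., 336.])] [array([708., 333.])]
vase [array([ 469., -542.])] [array([ 472., -559.])]
```

View pics/w14.png

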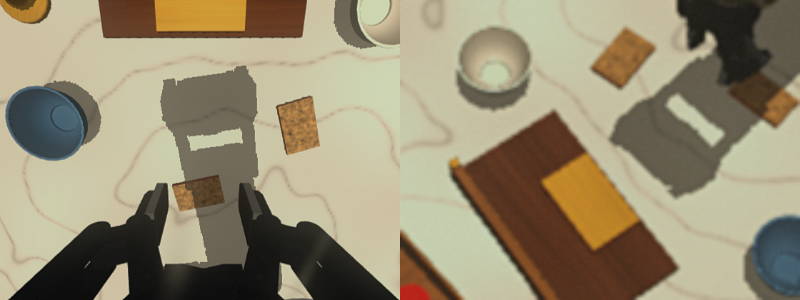

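```bash
python3 -c "
from h import *
print(ctrl.finish_job())"
```

```text
the job is handed in; nothing more can be done
None
```

The plaque is lying flat on top of the stand, gold side up, and I handed the job in at about 17 s of the 53 s allowed. The hand-in gave no verdict.

**What I did:** I pushed the plaque square against the stand's front edge with the part-open fingers. I then kept pushing up and over along an arc until it tipped past vertical and fell onto the stand. The fingers never gripped it. On the first try it tilted to about 45–50°, slipped off the fingertips and fell back flat on the marble. I re-seated the fingers lower and the second try went over.

**Last checks, just before handing in:**
- **Plaque:** the scene camera showed a 112 × 70 mm gold rectangle, which matches the plaque lying flat. Its centre is about 40 mm behind the front edge, square to the stand, and nothing overhangs the edge.
- **Robot:** the arm was clear and touching nothing. The highest force I read was about 35 N, when I pressed the fingertips on the marble to find its height.
- **Other objects:** the bowls and vase read within about 13 mm of where they started, which is within the spread of the point-finder. The scene camera's reading for the incense holder changed by 19 mm, while the top camera's changed by only 4 mm. The fingers never went near it, so I put that down to the point-finder.

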